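Tilt-check a sample jar: clip it down, tip it 40 degrees, bring it back level

ROBOT

A 6-joint arm with a two-finger parallel gripper is mounted at the origin on a cart in front of the work surface, level with it; the furniture and walls round the work are solid. World frame = base frame: x ahead of the robot, y to its left, z up, the work surface at z = 0. Lengths are in m, angles in rad, forces in N, time in s.
With the tool pointing down it reaches from about 0.25 to 0.775 m from the base axis. Payload 4 kg.
Tool frame: the origin (TCP) lies on the centre line of the jaws, within the pads' length; the fingertips stand 8 mm ahead of it and the grasp point (between the pads) lies 11 mm behind it; z points along the fingers, y is the line along which they close (so a half turn about z gives the same grasp; the last joint's range is limited). The gripper opens to 85 mm and grips with 20 to 120 N. Pads are 22 mm wide; open, the fingers measure 114 mm over their backs; the gripper's body (76 mm by 85 mm) begins 54 mm behind the grasp point. The pads swing forward as they close: fully open they stand 13 mm farther back than shut.
Start: joints at [1.183, 0.087, 1.371, -0, 1.684, -0.103], TCP at [0.155, 0.528, 0.239] pointing down, gripper open.
Joint ranges: [-3.1, 3.1], [-0.76, 2.03], [0.27, 2.55], [-1.08, 4.22], [0.17, 2.65], [-2.57, 2.57]. Speed limits (rad/s): [2.79, 2.79, 3.14, 3.14, 3.14, 3.14].

INTERFACE

Orientations are given as a rotation vector (axis times angle).
In Python, from workcell import * gives the robot as it stands.
- The arm moves only by the shell command python3 -m crank 'ROWS' [FORCE]. ROWS is JSON, one flat list of numbers, 7 for each row, row after row: the turn, a rotation vector about the tool's x, y, z in rad, then the shift along the tool's x, y, z in m, then the closure, from 0 (fully open) to 1 (shut). A call has 1 to 12 rows; each row is the pose to reach, as a shift and turn from the pose commanded when the call began, along the tool's axes at that moment; what a row does not reach only later rows make up. A row lasts 1/8 s, in which the tool goes at most 62.5 mm and 10.7 degrees, less where a joint would pass 70% of its speed; a pose out of reach is approached as far as the arm can. A call with a gripper value outside its range is refused whole. The fingers move at their own pace and stop on an object; FORCE is the grip in N (left out, the last holds). Time passes only in rows, so rows that repeat a pose let the fingers close. It gives the time, the measured TCP pose, the force, the opening and the grip force at its end, in the units of the state.
- state(): the state, without advancing time (a new reading comes with each control period).
- camera(name): name is "side" or "top"; returns a dict with "frame" (480x640x3 uint8, red, green, blue), "K" (3x3 intrinsics, pixels), "D" ([k1, k2, p1, p2, k3] as OpenCV has them; the pictures are not rectified), "extrinsics" (4x4, takes a point from camera to world coordinates). Camera axes: x right, y up, looking along -z (the intrinsics and any distortion apply to the point x, -y, -z); pixel columns grow to the right and rows downward; lengths in m; the calibration is good to about 2 mm. A picture is of the moment at which its call begins. There is no depth.
- close_job(): hands the job in; it is judged then, once.
Trained networks look in a picture, given as the dict that the camera call returned (one of the last four; its "shot" number tells which), for a name from the list of things; names that differ only in an ending like _2 or _b are one class to them, and where a whole thing is asked for, a point or a joint stands for the part that bears it (a point fixed in the world has none). Each returns a list of dicts, best first, with "conf" (0 to 1); they miss things now and then, are a little off and sometimes report something else, mostly with a low value. They report only what shows in the picture. A call takes as long as a camera call. They do not tell look-alikes from the thing itself.
- cut_out(picture, thing): "mask" (480x640 bool, what is visible of it).
- pinpoint(picture, thing): "location" ([x, y, z] in m, in world coordinates, good to about 4 mm: a listed point, or the origin of a listed thing).
The state is a dict: "t": time; "qpos": joint angles; "qd": joint speeds; "joint_efforts": joint torques, N m; "tcp_pos": TCP position; "tcp_rot": TCP orientation; "force": force on the tool from outside, world axes, zero at the start; "wrist_torque": the same for the moment, N m; "finger_gap": finger opening in m; "grasp_force": force on a finger pad.
Only numpy, scipy, OpenCV 4.12 (cv2) and the standard library are available. Lean on these libraries where they do the work, as an engineer would, in place of code of your own. Each camera call takes 0.05 s, during which the arm holds its last target. There are 200 camera calls.

TASK

Test the closure of the sample jar that stands in the tilting cradle: press the loose hold-down clip straight down over the jar until both snap hooks have clicked over its bar, then swing the cradle by its handle to 40 degrees away from you, keep it there for about two seconds, and bring it back level. Never tip the cradle before the clip is on or much past 40 degrees, let go at the end with jar and clip still in place, and leave the small jar on the bench standing where it is.

Things in the scene. Friction and masses are not known exactly. Their poses are not given: they have to be found in the camera images.
- tilt_stand: Tilting stand, fixed on the bench: grey base plate 170 (x) x 190 (y) x 12 mm, two aluminium cheeks between which the cradle hangs. Origin: centre of the plate's underside. x points to the back (away from the handle), y left, z up. Pivot axis parallel to y, 85 mm above the origin. A white drum on the right cheek has lines every 5 degrees (long every 10) under the cradle's pointer.
- cradle (a joint): Tilt of the cradle about the pivot axis, rad: 0 = level (so at the start); positive = the jar's top swings to the stand's +x, away from the handle; 40 degrees = 0.698. Range -0.35 to 0.95, no stop or detent at level; a friction of about 0.35 N m keeps it where it is left.
- cradle_pivot (a point): Point on the pivot axis midway between the cheeks, 85 mm above the stand's origin; its axes turn with the cradle (equal to the stand's when level). In this frame the jar's pocket floor (62 x 64 mm, 14 mm lips front and back) is at z = -41 mm, and upright side plates stand at y = 32 to 39 mm on both sides, top edges at z = 54.5 mm.
- clip_seat (a point): Where the clip's origin lies when seated, axes as cradle_pivot, 50.5 mm above it: the bar lies along y on the top edges of the two side plates (4 mm above this point), between sloping guide horns (gap 28 mm, 4 mm wider at their tops). The bar meets the hooks' bevels about 19 mm above the seated height; the clip clicks in within the last 2 mm.
- handle_grip (a point): Middle of the handle's rubber grip, axes as cradle_pivot; at x = -110, y = 0, z = 48.6 mm from it. The handle is a flat paddle in front of the cradle that leans 30 degrees from the cradle's z away from the jar; it points along (-0.5, 0, 0.866). Grip 10 mm thick (along (0.866, 0, 0.5)), 28 mm wide (y), 52 mm long, its free end 26 mm past this point. It is rigid with the cradle.
- hook_left (a joint): Black cantilever snap hook, 18 mm wide, outside the +y side plate: 0 = upright at rest, up to 0.16 rad as it bends outward. The seated bar's end lies 4 mm under its barb; the hook's top is 31 mm above clip_seat. To pass it takes some 5 N downward; then it springs back over the bar.
- hook_right (a joint): The same hook on the -y side.
- clip: Loose hold-down clip, 90 g: flat steel bar 26 (x) x 96 (y) x 8 mm, a 40 x 40 x 4 mm rubber pad under its middle, and a black ribbed grip on top, 14 (x) x 44 (y) mm, from 12 to 41 mm above the origin. Origin: centre of the pad's underside; z up. It lies on its pad on the bench, left or right of the stand, grip up; a half turn makes no difference.
- sample_jar: White sample jar with a dark blue screw cap, 58 mm diameter, 90 mm high, standing loose in the cradle's pocket. Origin: centre of its underside; z up. The pad of the seated clip stands 1.5 mm above its cap.
- small_jar: Smaller all-white sample jar, 52 mm diameter, 76 mm high, on the bench on the other side of the stand from the clip; not part of the work. Origin: centre of its underside.
Things that resemble listed ones, but are neither listed nor needed, are in the scene too. What is shaped like the clip but yellow is not meant.

How it is judged:
By the outcome, as a careful person would: the job done as asked, in the order asked, and still so for the second after the job is handed in, with the robot touching nothing.
It also fails if it takes over 64 s, if anything falls off the work surface, if the arm or the gripper's body presses on something with over 40 N, if the wrist force passes 120 N, or if a joint passes its speed limit or range.

## Working session

There is one attempt and no reset: what is moved stays moved. The work goes in short steps, Python scripts to look and compute and a shell command to move; the robot and the scene stay as the last step left them, time stands still between calls to the robot, and variables do not carry over. Pictures are saved under pics/ and viewed, at most 10 in all, crops included, and the job is handed in when it is done.

```bash
ls; mkdir -p pics
python3 - <<'E'
from workcell import *
import cv2,numpy as np
for n in ["top","side"]:
    p=camera(n); cv2.imwrite(f"pics/{n}0.png",p["frame"][:,:,::-1])
    for th in ["tilt_stand","cradle_pivot","clip_seat","handle_grip","clip","sample_jar","small_jar"]:
        print(n,th,[(np.round(d["location"],3).tolist(),round(d["conf"],2)) for d in pinpoint(p,th)])
    for d in cut_out(p,"clip"):
        m=d["mask"]; ys,xs=np.nonzero(m); print("mask",d["conf"],xs.mean(),ys.mean(),m.sum(),p["frame"][m].mean(0))
s=state(); print(s["t"],s["tcp_pos"],s["tcp_rot"],s["force"],s["finger_gap"])
E
```

```text
pics
top tilt_stand [([0.588, -0.09, -0.002], 0.83)]
top cradle_pivot [([0.594, -0.088, 0.083], 0.69), ([0.484, -0.061, 0.136], 0.42)]
top clip_seat [([0.589, -0.091, 0.138], 0.82), ([0.43, 0.221, -0.0], 0.4)]
top handle_grip []
top clip [([0.637, -0.571, 0.005], 0.88), ([0.364, -0.391, 0.001], 0.73), ([0.473, -0.32, -0.0], 0.68), ([0.373, -0.222, -0.001], 0.61), ([0.393, 0.104, 0.001], 0.55)]
top sample_jar [([0.593, -0.091, 0.045], 0.56), ([0.59, -0.09, 0.083], 0.32)]
top small_jar [([0.43, 0.222, 0.0], 0.63)]
mask 0.94 353.9505376344086 294.2236559139785 465 [168.75053763 157.26451613 101.74193548]
mask 0.93 489.28541226215646 191.80338266384777 473 [152.12896406 139.07188161  76.0359408 ]
mask 0.83 226.19495412844037 286.26146788990826 436 [152.52522936 139.41513761  74.62385321]
mask 0.79 419.9132075471698 298.03396226415094 530 [166.44150943 156.27169811 117.65471698]
mask 0.73 391.3429158110883 253.63860369609856 487 [108.70431211 107.90554415 111.69199179]
mask 0.16 299.17446471054717 215.95955590800952 1261 [116.18239492 114.9777954  116.87153053]
side tilt_stand [([0.589, -
[... 459 characters left out ...]
], 0.56)]
mask 0.81 316.91156462585036 312.2199546485261 441 [79.14739229 80.51247166 83.13605442]
mask 0.79 266.36116910229646 292.05845511482255 479 [165.29436326 146.17327766  50.84968685]
mask 0.79 421.329093799682 379.7758346581876 629 [160.13990461 142.56279809  49.58823529]
mask 0.72 275.1317957166392 338.8088962108732 607 [156.9752883  139.15815486  48.16803954]
mask 0.59 337.1659669745312 247.69689336691854 3573 [106.28267562 111.2647635  112.15337252]
mask 0.52 256.2913043478261 224.6086956521739 230 [152.74347826 134.46086957  45.25652174]
0.9 [0.15454232 0.5278548  0.23937941] [4.45833696e-01 3.10974783e+00 2.52185123e-04] [-1.13889962  0.23750009  0.23190474] 0.08525676257892487
```

View pics/top0.png

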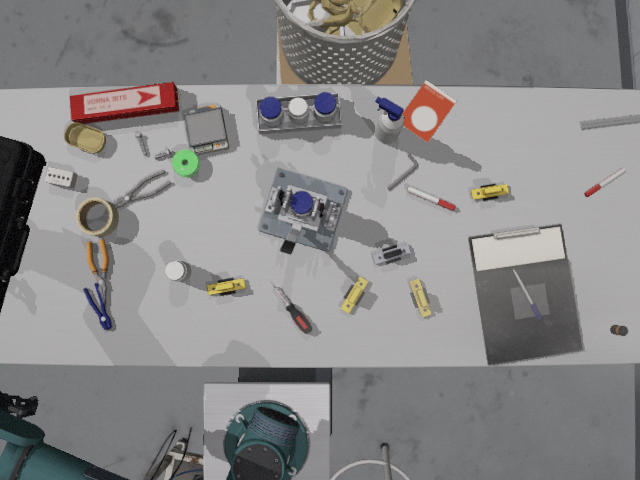

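View pics/side0.png

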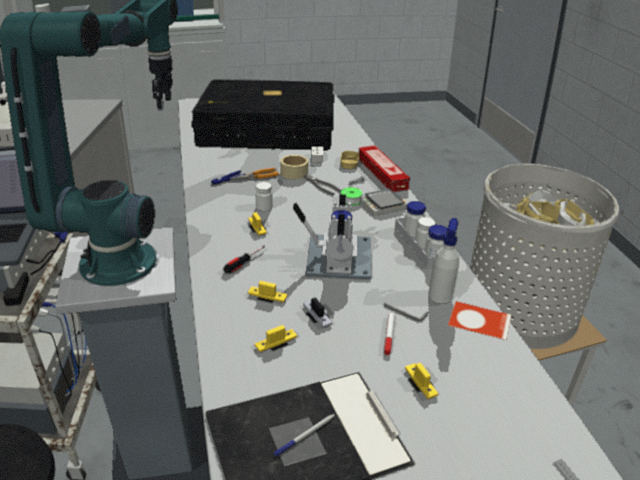

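```bash
cat > h.py <<'E'
from workcell import *
import cv2,numpy as np
from scipy.spatial.transform import Rotation as R
def proj(p,X):
    E=np.array(p["extrinsics"]);X=np.atleast_2d(X).astype(float)
    c=(X-E[:3,3])@E[:3,:3]*[1,-1,-1]
    return cv2.projectPoints(c,np.zeros(3),np.zeros(3),np.array(p["K"],float),np.array(p["D"],float))[0][:,0]
def back(p,uv,z):
    E=np.array(p["extrinsics"]);u=cv2.undistortPoints(np.array(uv,float).reshape(-1,1,2),np.array(p["K"],float),np.array(p["D"],float))[:,0]
    d=np.c_[u[:,0],-u[:,1],-np.ones(len(u))]@E[:3,:3].T; o=E[:3,3]
    return o+d*((z-o[2])/d[:,2])[:,None]
def Rz(deg): return R.from_euler('z',deg,degrees=True).as_matrix()
def crop(p,box,name,pts=None,k=None):
    x0,y0,x1,y1=box;k=k or min(800//(x1-x0),600//(y1-y0))
    im=cv2.resize(p["frame"][y0:y1,x0:x1,::-1],None,fx=k,fy=k,interpolation=cv2.INTER_CUBIC)
    if pts is not None:
        for q in pts: cv2.circle(im,tuple(int(v) for v in ((q-[x0,y0]+.5)*k)),2,(0,0,255),-1)
    cv2.imwrite(f"pics/{name}.png",im)
E
python3 - <<'E'
from h import *
p=camera("top")
W=Rz(-15.4);o=np.array([.590,-.091,0])
pl=np.array([[sx*.085,sy*.095,.012] for sx in(-1,1) for sy in(-1,1)])@W.T+o
ms=cut_out(p,"clip")
for d in ms:
    m=d["mask"];ys,xs=np.nonzero(m)
    if abs(xs.mean()-391)<6:
        X=back(p,np.c_[xs,ys],.008)[:,:2];c=X.mean(0);w,v=np.linalg.eigh(np.cov((X-c).T))
        print("clip",c,np.degrees(np.arctan2(v[1,1],v[0,1])),4*np.sqrt(w)*.87, cv2.minAreaRect((X*1000).astype(np.float32)))
print(proj(p,[[.476,-.32,0],[.476,-.32,.041]]))
for d in cut_out(p,"tilt_stand")[:1]:
    ys,xs=np.nonzero(d["mask"]);X=back(p,np.c_[xs,ys],.012)[:,:2]*1000;print(d["conf"],cv2.minAreaRect(X.astype(np.float32)))
hg=np.array([[-.110,0,.1336],[-.123,-.014,.1561],[-.123,.014,.1561]])@W.T+o
crop(p,(250,160,420,280),"c1",np.r_[proj(p,pl),proj(p,hg),proj(p,[o+[0,0,.134]]),proj(p,[[.476,-.32,.041]])])
E
```

```text
clip [ 0.4805682  -0.31846658] 108.35802245947207 [0.03118025 0.08548889] ((480.2652282714844, -318.1690979003906), (37.43375778198242, 93.7439956665039), 26.32542610168457)
[[391.68850066 255.45020956]
 [393.64103654 254.39866571]]
0.86 ((578.214111328125, -87.1590576171875), (192.8365478515625, 206.82041931152344), 73.29462432861328)
```

View pics/c1.png

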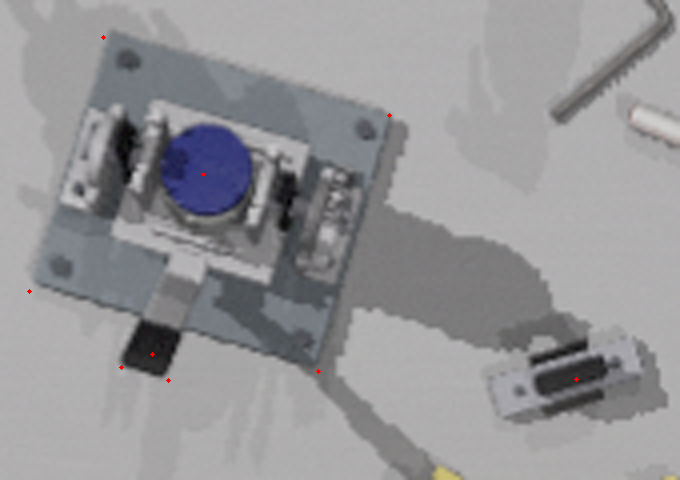

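The crop shows the steel clip with its black grip at top pixel (392, 254), and the cap at (302, 202). These could be mistaken for the clip: yellow look-alikes at (490,192), (420,298), (354,294) and (226,287). I choose the grey one at (392,254), seen in the side view at (317,312).

```bash
cat >> h.py <<'E'
def rel(Rt,pt,s=None,Rc=None,pc=None):
    "tool-frame turn, shift from current (or given) pose to target"
    if Rc is None:
        s=s or state();Rc=R.from_rotvec(s["tcp_rot"]).as_matrix();pc=np.array(s["tcp_pos"])
    return np.round(np.r_[R.from_matrix(Rc.T@Rt).as_rotvec(),Rc.T@(np.array(pt)-pc)],4).tolist()
def down(yaw):  # tool z down, tool y along horizontal direction yaw(deg)
    y=np.array([np.cos(np.radians(yaw)),np.sin(np.radians(yaw)),0]);z=np.array([0,0,-1.]);return np.c_[np.cross(y,z),y,z]
E
python3 - <<'E'
from h import *
from scipy.optimize import least_squares
p=camera("top");q=camera("side")
f=lambda a:np.array(a,float)/4+[250,160]-.5
obs=f([[35,282],[320,364],[110,30],[389,116]])  # (-x,+y),(-x,-y),(+x,+y),(+x,-y)
L=np.array([[sx*.085,-sy*.095,.012] for sx in(-1,1) for sy in(-1,1)])
cap=f([[207,170]])
def res(v):
    o=np.array([v[0],v[1],0]);W=Rz(v[2]);return np.r_[(proj(p,L@W.T+o)-obs).ravel(),(proj(p,[o+[0,0,.134]])-cap).ravel()]
r=least_squares(res,[.59,-.09,-15.4],x_scale=[.01,.01,1]);print(r.x,r.fun.round(2))
e=back(p,f([[497,392],[640,360]]),.012);g=back(p,f([[571,375]]),.041)
print("clip",e[:,:2],e.mean(0),g,np.degrees(np.arctan2(*(e[0]-e[1])[[1,0]]))-90)
t=g[0].copy()
# side-view check of clip and cap
for pt in ([*t[:2],.041],[*r.x[:2],.134]): print(proj(q,[pt]))
x0,y0=295,195
crop(q,(240,190,380,330),"s1",proj(q,np.array([[*t[:2],.041],[*r.x[:2],.134]])))
print(rel(down(12.6),[t[0],t[1],.12]))
E
```

```text
[  0.59367222  -0.09310331 -16.21756764] [-0.78  0.36 -0.19  0.82 -0.3   0.11  1.14 -0.89  0.12 -0.4 ]
clip [[ 0.46999336 -0.27302088]
 [ 0.49039096 -0.36403292]] [ 0.48019216 -0.3185269   0.012     ] [[ 0.47885702 -0.31655649  0.041     ]] 12.632374978079469
[[318.58366594 301.85710338]]
[[342.80597265 214.50963643]]
[0.0001, -0.0001, 1.0661, -0.5485, -0.7193, 0.1193]
```

View pics/s1.png

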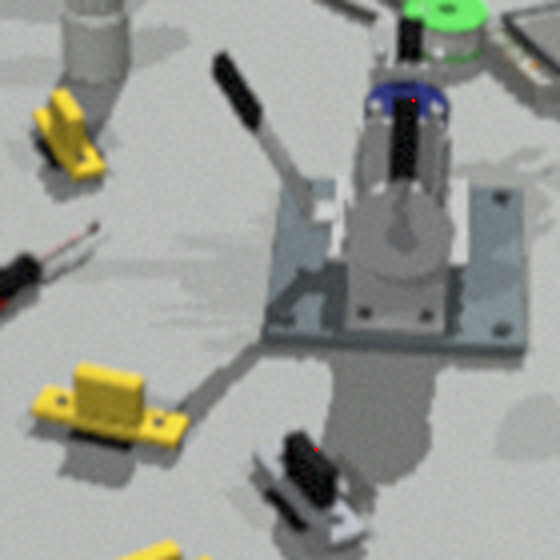

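The side crop shows the steel clip's grip top at crop (308,455), beside my projected dot at (316,449). So the chosen clip is confirmed, within about 2 mm.

```bash
python3 -m crank '[0,0,0.2,-0.1,-0.13,0,0, 0,0,0.6,-0.3,-0.39,0.02,0, 0,0,1.066,-0.549,-0.719,0.1,0, 0,0,1.066,-0.549,-0.719,0.1,0, 0,0,1.066,-0.549,-0.719,0.1,0, 0,0,1.066,-0.549,-0.719,0.1,0, 0,0,1.066,-0.549,-0.719,0.1,0, 0,0,1.066,-0.549,-0.719,0.1,0, 0,0,1.066,-0.549,-0.719,0.1,0, 0,0,1.066,-0.549,-0.719,0.1,0, 0,0,1.066,-0.549,-0.719,0.1,0, 0,0,1.066,-0.549,-0.719,0.1,0]' 60
python3 - <<'E'
from h import *
print(rel(down(12.6),[.478,-.318,.10]))
E
```

```text
t: 2.65
tcp_pos: [0.4227, -0.1698, 0.1593]
tcp_rot: [1.964, 2.45, 0.001]
force: [1.0, 0.9, 0.1]
finger_gap: 0.0852
grasp_force: 0.0
[0.0014, 0.0004, -0.0008, -0.1567, 0.0217, 0.0594]
```

```bash
python3 -m crank '[0,0,0,-0.157,0.022,0.03,0, 0,0,0,-0.157,0.022,0.03,0, 0,0,0,-0.157,0.022,0.03,0, 0,0,0,-0.157,0.022,0.03,0, 0,0,0,-0.157,0.022,0.03,0, 0,0,0,-0.157,0.022,0.03,0]'
python3 - <<'E'
from h import *
print(rel(down(12.6),[.478,-.318,.024]))
p=camera("top");q=camera("side")
a=proj(p,[[.478,-.318,.02]])[0].astype(int);b=proj(q,[[.478,-.318,.02]])[0].astype(int)
f=lambda p,c:cv2.resize(p["frame"][c[1]-35:c[1]+35,c[0]-35:c[0]+35,::-1],(399,399),interpolation=cv2.INTER_CUBIC)
cv2.imwrite("pics/g1.png",np.hstack([f(p,a),f(q,b)]))
E
```

```text
t: 3.4
tcp_pos: [0.478, -0.3149, 0.1298]
tcp_rot: [1.962, 2.453, 0.0]
force: [0.1, 0.9, -0.3]
finger_gap: 0.0854
grasp_force: 0.0
[0.0006, 0.0004, 0.0013, -0.003, -0.0007, 0.1058]
```

View pics/g1.png

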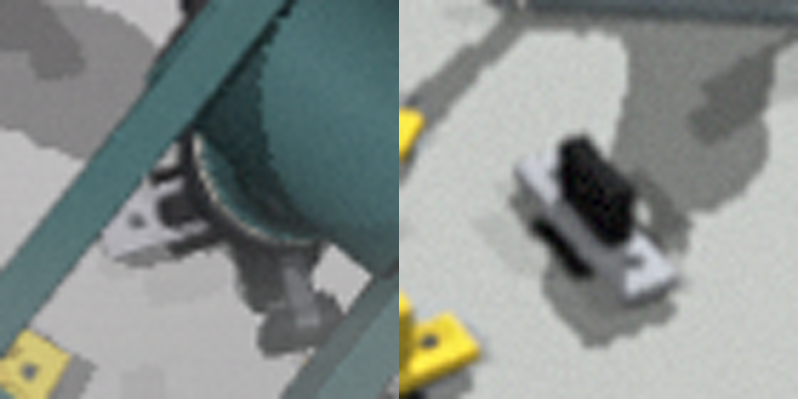

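The top view is mostly hidden by the arm. The side view shows the clip still at its place, centre about crop (595,225). I descend and close.

```bash
python3 -m crank '[0,0,0,-0.003,-0.001,0.06,0, 0,0,0,-0.003,-0.001,0.105,0, 0,0,0,-0.003,-0.001,0.105,0, 0,0,0,-0.003,-0.001,0.105,1, 0,0,0,-0.003,-0.001,0.105,1, 0,0,0,-0.003,-0.001,0.105,1, 0,0,0,-0.003,-0.001,0.105,1, 0,0,0,-0.003,-0.001,0.105,1, 0,0,0,-0.003,-0.001,0.105,1, 0,0,0,-0.003,-0.001,0.105,1, 0,0,0,-0.003,-0.001,0.105,1, 0,0,0,-0.003,-0.001,0.105,1]' 60
```

```text
t: 5.0
tcp_pos: [0.4783, -0.3197, 0.0255]
tcp_rot: [1.963, 2.45, -0.0]
force: [-0.9, 0.6, 5.7]
finger_gap: 0.013
grasp_force: 59.1
```

```bash
python3 -m crank '[0,0,0,0,0,-0.06,1, 0,0,0,0,0,-0.12,1, 0,0,0,0,0,-0.18,1, 0,0,0,0,0,-0.225,1, 0,0,0,0,0,-0.225,1, 0,0,0,0,0,-0.225,1]'
python3 - <<'E'
from h import *
print(state()["force"],rel(down(-16),[.57,-.13,.25]),rel(down(-16),[.592,-.0925,.25]))
E
```

```text
t: 5.75
tcp_pos: [0.4771, -0.3187, 0.2474]
tcp_rot: [-1.962, -2.45, -0.0]
force: [-1.4, 0.9, -1.6]
finger_gap: 0.0131
grasp_force: 58.3
[-1.36808149  0.93204518 -1.57586828] [-0.0022, -0.0018, 0.4992, 0.1639, 0.1318, -0.0025] [-0.0022, -0.0018, 0.4992, 0.1957, 0.1615, -0.0025]
```

```bash
python3 -m crank '[0,0,0.25,0.05,0.04,-0.002,1, 0,0,0.499,0.1,0.08,-0.002,1, 0,0,0.499,0.15,0.12,-0.002,1, 0,0,0.499,0.196,0.161,-0.002,1, 0,0,0.499,0.196,0.161,-0.002,1, 0,0,0.499,0.196,0.161,-0.002,1, 0,0,0.499,0.196,0.161,-0.002,1, 0,0,0.499,0.196,0.161,-0.002,1, 0,0,0.499,0.196,0.161,-0.002,1, 0,0,0.499,0.196,0.161,-0.002,1]'
python3 - <<'E'
from h import *
q=camera("side");p=camera("top")
s=state();print(s["tcp_pos"],s["tcp_rot"],s["force"])
T=np.array(s["tcp_pos"]);W=Rz(-16)
o=T-[0,0,.0255]
bar=np.array([[sx*.013,sy*.048,.012] for sx in(-1,1) for sy in(-1,1)]+[[0,0,.041],[0,.022,.012],[0,-.022,.012]])@W.T+o
S=np.array([.592,-.0925,.085]);side=np.array([[-.0,-.032,.0545],[0,-.039,.0545],[0,.0355,.0545],[0,0,.049]])@W.T+S
crop(q,(280,150,400,250),"h1",np.r_[proj(q,bar),proj(q,side)],6)
for th in ("clip","clip_seat","cradle_pivot","handle_grip"):
  for n,c in (("side",q),("top",p)): print(th,n,[(np.round(d["location"],3).tolist(),round(d["conf"],2)) for d in pinpoint(c,th)][:5])
E
```

```text
t: 7.0
tcp_pos: [0.5918, -0.0933, 0.2514]
tcp_rot: [2.509, 1.89, 0.001]
force: [-0.3, -0.5, -2.0]
finger_gap: 0.0128
grasp_force: 58.4
[ 0.59188857 -0.09299941  0.25132257] [2.50902580e+00 1.89030411e+00 3.00927273e-04] [-0.17832179 -0.02451448 -0.93929073]
clip side [([0.364, -0.392, 0.001], 0.96), ([0.634, -0.572, 0.001], 0.94), ([0.374, -0.22, -0.004], 0.91), ([0.391, 0.1, -0.001], 0.83), ([0.593, -0.088, 0.225], 0.56)]
clip top [([0.374, -0.224, 0.002], 0.92), ([0.636, -0.572, 0.002], 0.88), ([0.368, -0.389, 0.001], 0.87), ([0.393, 0.106, 0.0], 0.73), ([0.59, -0.093, 0.226], 0.38)]
clip_seat side [([0.591, -0.088, 0.133], 0.58)]
clip_seat top []
cradle_pivot side [([0.591, -0.092, 0.085], 0.9)]
cradle_pivot top [([0.591, -0.091, 0.084], 0.98)]
handle_grip side [([0.479, -0.063, 0.137], 0.84), ([0.586, -0.094, 0.042], 0.68)]
handle_grip top [([0.485, -0.062, 0.134], 0.6)]
```

View pics/h1.png

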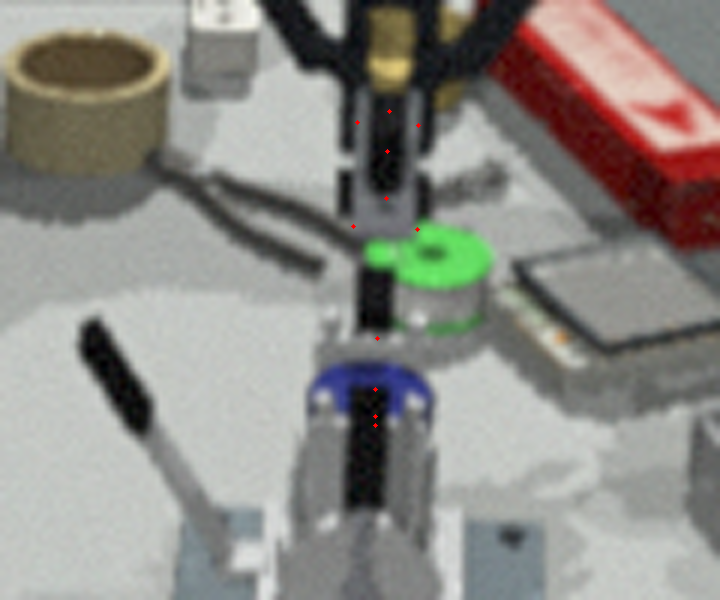

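The image shows the clip held squarely, bar near end at crop x 351–417. The stand's horns and hooks centre at about x 368, while my projected seat is at 376, so the seat is about 2–3 mm nearer the robot than assumed. I refine yaw and offset numerically.

Run:
```python
from h import *
p=camera("top");q=camera("side")
g=cv2.imread("pics/top0.png",0)
def lines(g,box,p,z,mn):
    x0,y0,x1,y1=box
    im=cv2.resize(g[y0:y1,x0:x1],None,fx=4,fy=4,interpolation=cv2.INTER_CUBIC)
    l=cv2.createLineSegmentDetector().detect(im)[0][:,0]
    for a in l:
        if np.hypot(a[2]-a[0],a[3]-a[1])<mn*4: continue
        uv=(a.reshape(2,2)+.5)/4-.5+[x0,y0]
        X=back(p,uv,z);d=X[1]-X[0];ang=np.degrees(np.arctan2(d[1],d[0]))
        m=X.mean(0); print(uv.round(1).tolist(),"len",round(1000*np.hypot(*d[:2])),"yaw",round((ang+45)%90-45,1),m.round(4)[:2])
print("top");lines(g,(250,160,360,265),p,.012,9)
# cap by blue colour, both cameras
for n,c,im in(("top",p,cv2.imread("pics/top0.png")),("side",q,cv2.imread("pics/side0.png"))):
    b=im.astype(int);m=((b[:,:,0]-b[:,:,2]>45)&(b[:,:,0]>80)).astype(np.uint8)
    u=proj(c,[[.591,-.092,.13]])[0];k,lab,st,ce=cv2.connectedComponentsWithStats(m)
    for i in range(1,k):
        if np.hypot(*(ce[i]-u))<12 and st[i,4]>15: print(n,ce[i],st[i],back(c,[ce[i]],.131))
```

```text
top
[[295.6, 242.1], [290.8, 253.7]] len 32 yaw -22.3 [ 0.4941 -0.0691]
[[290.0, 254.0], [279.7, 250.9]] len 27 yaw -16.7 [ 0.4825 -0.0481]
[[279.2, 249.8], [284.6, 239.2]] len 30 yaw -26.6 [ 0.5026 -0.0406]
[[304.8, 190.4], [312.9, 196.9]] len 27 yaw -39.2 [ 0.6331 -0.1083]
[[315.6, 210.4], [318.3, 201.3]] len 24 yaw -16.2 [ 0.6017 -0.129 ]
[[301.1, 225.9], [316.3, 230.5]] len 40 yaw -17.1 [ 0.5443 -0.1082]
[[286.3, 203.2], [289.9, 191.8]] len 31 yaw -17.0 [ 0.6229 -0.0556]
[[285.0, 239.3], [294.4, 242.1]] len 25 yaw -16.3 [ 0.5123 -0.0602]
[[314.6, 191.9], [288.2, 184.2]] len 70 yaw -16.4 [ 0.6473 -0.0892]
[[279.1, 219.0], [289.3, 222.2]] len 27 yaw -17.1 [ 0.5636 -0.0459]
[[326.7, 195.7], [315.0, 192.2]] len 31 yaw -16.9 [ 0.6322 -0.1389]
[[273.1, 234.1], [282.2, 236.7]] len 24 yaw -15.7 [ 0.5258 -0.0296]
[[260.1, 230.0], [272.1, 233.8]] len 32 yaw -17.5 [ 5.348e-01 -2.000e-04]
[[335.8, 263.1], [328.8, 256.1]] len 25 yaw -44.8 [ 0.4646 -0.1682]
[[314.8, 244.8], [305.3, 237.1]] len 31 yaw -39.1 [ 0.5119 -0.1117]
[[314.7, 237.3], [321.8, 243.0]] len 23 yaw -38.2 [ 0.5138 -0.1326]
[[328.5, 248.8], [331.8, 237.5]] len 30 yaw -16.1 [ 0.5062 -0.1627]
[[274.1, 176.6], [277.0, 167.3]] len 25 yaw -16.4 [ 0.6892 -0.0227]
top [301.41597796 201.97796143] [291 192  22  21 363] [[ 0.59323723 -0.09312892  0.131     ]]
side [341.68115942 213.49275362] [333 211  19   8  69] [[ 0.59365503 -0.08256748  0.131     ]]
```

Run:
```python
from h import *
print(rel(down(-16.6),[.591,-.0945,.190]))
```

```text
[0.0, -0.0001, 0.0109, -0.0021, -0.0004, 0.0611]
```

```bash
python3 -m crank '[0,0,0.011,-0.002,0,0.03,1, 0,0,0.011,-0.002,0,0.06,1, 0,0,0.011,-0.002,0,0.06,1, 0,0,0.011,-0.002,0,0.06,1, 0,0,0.011,-0.002,0,0.06,1]'
python3 - <<'E'
from h import *
q=camera("side");s=state();print(s["tcp_pos"],s["force"])
T=np.array(s["tcp_pos"]);W=Rz(-16.6);o=T-[0,0,.0255]
bar=np.array([[sx*.013,-.048,z] for sx in(-1,1) for z in(.004,.012)]+[[0,0,.041]])@W.T+o
crop(q,(305,170,385,230),"h2",proj(q,bar),10)
E
```

```text
t: 8.22
tcp_pos: [0.5924, -0.0948, 0.1934]
tcp_rot: [2.517, 1.875, 0.004]
force: [0.6, -0.0, 0.3]
finger_gap: 0.0129
grasp_force: 58.3
[ 0.59228689 -0.09482481  0.19319529] [-0.30506812  0.08910688 -0.18970245]
```

View pics/h2.png

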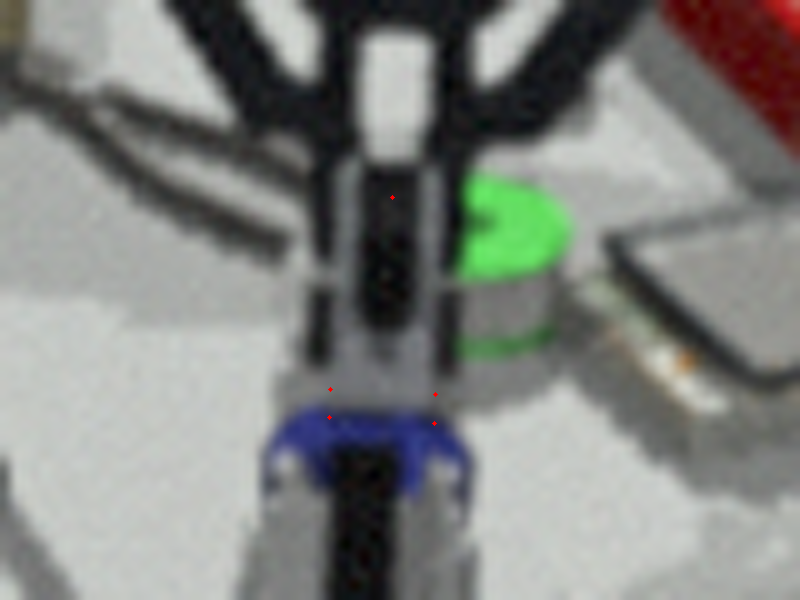

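The clip's near bar end is centred at about crop x 384. The near horns and hook are centred at about 364, so the clip must move about 2–3 mm toward the robot. The bar is above the horns and touches nothing. I shift and lower it a little, then look in both cameras.

```bash
python3 -m crank '[0,0,0.004,0,-0.0023,0.004,1, 0,0,0.004,0,-0.0023,0.009,1, 0,0,0.004,0,-0.0023,0.009,1, 0,0,0.004,0,-0.0023,0.009,1]'
python3 - <<'E'
from h import *
q=camera("side");p=camera("top");s=state();print(s["tcp_pos"],s["force"],s["tcp_rot"])
a=q["frame"][165:235,310:376,::-1];b=p["frame"][175:245,270:336,::-1]
r=lambda im:cv2.resize(im,None,fx=6,fy=6,interpolation=cv2.INTER_CUBIC)
cv2.imwrite("pics/h3.png",np.hstack([r(a),r(b)]))
E
```

```text
t: 8.78
tcp_pos: [0.5892, -0.0939, 0.182]
tcp_rot: [-2.523, -1.872, 0.0]
force: [0.6, 0.4, -0.5]
finger_gap: 0.0129
grasp_force: 58.3
[ 0.58931212 -0.09399085  0.18224346] [ 0.38002551  0.16707775 -0.99809473] [2.52279309e+00 1.87201540e+00 2.93284719e-04]
```

View pics/h3.png

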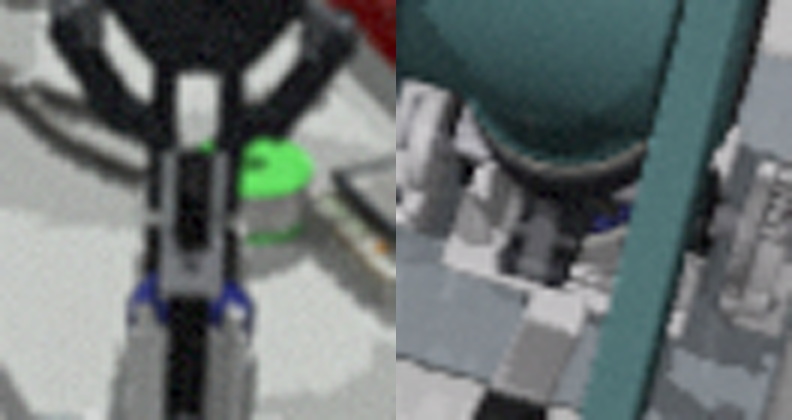

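The side view shows bar (centre x 192), hook (190) and horns (190) in line. The top view is hidden by the arm. Pressing down in steps, watching the force.

```bash
python3 -m crank '[0,0,0,0,0,0.004,1, 0,0,0,0,0,0.008,1, 0,0,0,0,0,0.01,1, 0,0,0,0,0,0.01,1]'; python3 -m crank '[0,0,0,0,0,0.002,1, 0,0,0,0,0,0.004,1, 0,0,0,0,0,0.004,1]'
```

```text
t: 9.38
tcp_pos: [0.5899, -0.0942, 0.1735]
tcp_rot: [2.521, 1.871, 0.003]
force: [0.4, -1.2, 4.6]
finger_gap: 0.0128
grasp_force: 59.2
t: 9.75
tcp_pos: [0.5893, -0.094, 0.1678]
tcp_rot: [-2.523, -1.872, -0.0]
force: [0.7, -1.0, 1.0]
finger_gap: 0.0127
grasp_force: 58.7
```

```bash
python3 -m crank '[0,0,0,0,0,0.002,1, 0,0,0,0,0,0.004,1, 0,0,0,0,0,0.004,1]'; python3 -m crank '[0,0,0,0,0,0.002,1, 0,0,0,0,0,0.003,1, 0,0,0,0,0,0.003,1]'; python3 -m crank '[0,0,0,0,0,0.002,1, 0,0,0,0,0,0.002,1, 0,0,0,0,0,0.002,1]'
```

```text
t: 10.12
tcp_pos: [0.5892, -0.0939, 0.1636]
tcp_rot: [-2.523, -1.872, 0.0]
force: [0.7, -1.1, 0.9]
finger_gap: 0.0131
grasp_force: 58.7
t: 10.5
tcp_pos: [0.5895, -0.0941, 0.1611]
tcp_rot: [2.523, 1.872, 0.001]
force: [2.0, -1.0, 1.0]
finger_gap: 0.0125
grasp_force: 58.5
t: 10.88
tcp_pos: [0.5895, -0.0941, 0.161]
tcp_rot: [2.522, 1.871, 0.002]
force: [-0.4, -0.1, 6.9]
finger_gap: 0.013
grasp_force: 59.3
```

```bash
python3 -m crank '[0,0,0,0,0,0.002,1, 0,0,0,0,0,0.003,1, 0,0,0,0,0,0.003,1]';python3 -m crank '[0,0,0,0,0,-0.004,1, 0,0,0,0,0,-0.008,1, 0,0,0,0,0,-0.008,1]'
```

```text
t: 11.25
tcp_pos: [0.5896, -0.0941, 0.161]
tcp_rot: [2.52, 1.87, 0.004]
force: [-4.2, 0.1, 16.5]
finger_gap: 0.0124
grasp_force: 60.6
t: 11.62
tcp_pos: [0.5889, -0.0938, 0.1621]
tcp_rot: [-2.521, -1.871, 0.002]
force: [4.5, -1.4, -6.5]
finger_gap: 0.013
grasp_force: 59.4
```

```bash
python3 -m crank '[0,0,0,0,0,0.004,1, 0,0,0,0,0,0.007,1, 0,0,0,0,0,0.007,1]';python3 -m crank '[0,0,0,0,0,-0.004,1, 0,0,0,0,0,-0.004,0, 0,0,0,0,0,-0.004,0, 0,0,0,0,0,-0.004,0, 0,0,0,0,0,-0.004,0, 0,0,0,0,0,-0.05,0, 0,0,0,0,0,-0.1,0, 0,0,0,0,0,-0.1,0, 0,0,0,0,0,-0.1,0]'
python3 - <<'E'
from h import *
q=camera("side");p=camera("top")
for n,c in(("side",q),("top",p)):
  for th in("clip","clip_seat","cradle_pivot","handle_grip"): print(n,th,[(np.round(d["location"],3).tolist(),round(d["conf"],2)) for d in pinpoint(c,th) if .4<d["location"][0]<.62 and abs(d["location"][1]+.08)<.06])
crop(q,(315,170,375,240),"k1",k=8)
E
```

```text
t: 12.0
tcp_pos: [0.5892, -0.0938, 0.161]
tcp_rot: [2.521, 1.871, 0.002]
force: [-3.2, 1.1, 9.9]
finger_gap: 0.0127
grasp_force: 61.5
t: 13.12
tcp_pos: [0.5891, -0.0939, 0.2568]
tcp_rot: [-2.523, -1.872, 0.0]
force: [0.6, 0.3, -0.2]
finger_gap: 0.085
grasp_force: 0.0
side clip [([0.591, -0.093, 0.135], 0.62)]
side clip_seat [([0.592, -0.087, 0.138], 0.76)]
side cradle_pivot [([0.59, -0.094, 0.085], 0.94)]
side handle_grip [([0.484, -0.062, 0.136], 0.7), ([0.594, -0.09, 0.136], 0.26)]
top clip [([0.587, -0.091, 0.137], 0.65)]
top clip_seat [([0.59, -0.092, -0.0], 0.68), ([0.589, -0.091, 0.046], 0.36)]
top cradle_pivot []
top handle_grip [([0.487, -0.062, 0.132], 0.84)]
```

View pics/k1.png

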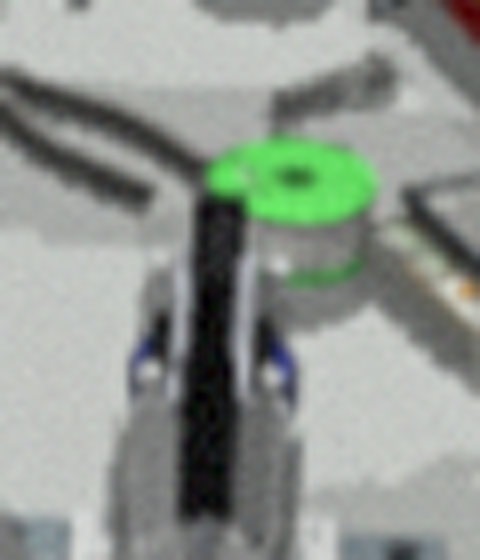

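The clip is seated between the horns, with the near hook reaching up over the bar end (crop 190–240, 200–510). The reported clip z is 0.135, the seated height, and it resisted the pull test. Next is the handle.

Run:
```python
from h import *
W=Rz(-16.8);P=np.array([.5893,-.093,.085])
G=W@np.c_[[0,1,0],[.866,0,.5],[.5,0,-.866]];G=R.from_matrix(G).as_matrix()
g=P+W@[-.110,0,.0486];z=G[:,2];tg=g+.007*z
a=tg-.10*z
print("g",g,tg);print("pre",rel(G,a));print("tg",rel(G,tg,Rc=G,pc=a))
r=W.T@(tg-P);print(r)
for th in range(0,44,4):
    Y=R.from_euler('y',th,degrees=True).as_matrix();print(th,rel(W@Y@W.T@G,P+W@Y@r,Rc=G,pc=tg))
```

```text
g [ 0.48399486 -0.0612065   0.1336    ] [ 0.48734555 -0.06221814  0.12753787]
pre [-0.5241, 0.0002, -0.0008, 0.0008, -0.1566, 0.0428]
tg [0.0, 0.0, 0.0, -0.0, -0.0, 0.1]
[-1.06499923e-01 -8.21935305e-18  4.25378666e-02]
0 [0.0, 0.0, -0.0, 0.0, 0.0, 0.0]
4 [0.0698, -0.0, 0.0, 0.0, 0.0065, -0.0047]
8 [0.1396, 0.0, 0.0, -0.0, 0.0132, -0.009]
12 [0.2094, 0.0, 0.0, -0.0, 0.0203, -0.0128]
16 [0.2793, 0.0, 0.0, -0.0, 0.0276, -0.0161]
20 [0.3491, 0.0, 0.0, -0.0, 0.0351, -0.0188]
24 [0.4189, 0.0, 0.0, -0.0, 0.0428, -0.0211]
28 [0.4887, 0.0, 0.0, 0.0, 0.0506, -0.0228]
32 [0.5585, 0.0, 0.0, -0.0, 0.0585, -0.0239]
36 [0.6283, 0.0, 0.0, 0.0, 0.0665, -0.0245]
40 [0.6981, 0.0, 0.0, -0.0, 0.0745, -0.0245]
```

```bash
python3 -m crank '[-0.1,0,0,0.001,-0.05,0,0.5, -0.25,0,0,0.001,-0.1,0.01,0.5, -0.4,0,0,0.001,-0.157,0.03,0.5, -0.524,0,0,0.001,-0.157,0.043,0.5, -0.524,0,0,0.001,-0.157,0.043,0.5, -0.524,0,0,0.001,-0.157,0.043,0.5, -0.524,0,0,0.001,-0.157,0.043,0.5, -0.524,0,0,0.001,-0.157,0.043,0.5]'
python3 - <<'E'
from h import *
W=Rz(-16.8);P=np.array([.5893,-.093,.085])
G=R.from_matrix(W@np.c_[[0,1,0],[.866,0,.5],[.5,0,-.866]]).as_matrix()
print(rel(G,P+W@[-.110,0,.0486]+.007*G[:,2]))
q=camera("side")
for c in (q,camera("top")): print([(np.round(d["location"],3).tolist(),round(d["conf"],2)) for d in pinpoint(c,"handle_grip")])
E
```

```text
t: 14.62
tcp_pos: [0.4408, -0.048, 0.2156]
tcp_rot: [2.159, 1.601, 0.43]
force: [-0.0, 0.4, -0.1]
finger_gap: 0.0424
grasp_force: 0.0
[0.0009, 0.0005, -0.0011, -0.0001, -0.002, 0.1006]
[([0.481, -0.061, 0.139], 0.84)]
[([0.483, -0.063, 0.133], 0.88)]
```

```bash
python3 -m crank '[0,0,0,0,-0.002,0.05,0.5, 0,0,0,0,-0.002,0.1,0.5, 0,0,0,0,-0.002,0.1,0.5, 0,0,0,0,-0.002,0.1,0.5, 0,0,0,0,-0.002,0.1,1, 0,0,0,0,-0.002,0.1,1, 0,0,0,0,-0.002,0.1,1, 0,0,0,0,-0.002,0.1,1, 0,0,0,0,-0.002,0.1,1, 0,0,0,0,-0.002,0.1,1]' 50
```

```text
t: 16.08
tcp_pos: [0.4863, -0.0616, 0.1291]
tcp_rot: [2.156, 1.6, 0.433]
force: [-5.1, 1.0, 6.7]
finger_gap: 0.0095
grasp_force: 50.6
```

```bash
python3 -m crank '[0.0349,0,0,0,0.0032,-0.0024,1, 0.0698,0,0,0,0.0065,-0.0047,1, 0.1047,0,0,0,0.0098,-0.0069,1, 0.1396,0,0,0,0.0132,-0.009,1, 0.1745,0,0,0,0.0167,-0.011,1, 0.2094,0,0,0,0.0203,-0.0128,1, 0.2443,0,0,0,0.0239,-0.0145,1, 0.2793,0,0,0,0.0276,-0.0161,1, 0.3142,0,0,0,0.0313,-0.0175,1, 0.3491,0,0,0,0.0351,-0.0188,1, 0.3491,0,0,0,0.0351,-0.0188,1]'
cat >> h.py <<'E'
W=Rz(-16.8);P=np.array([.5893,-.093,.085])
G=R.from_matrix(W@np.c_[[0,1,0],[.866,0,.5],[.5,0,-.866]]).as_matrix()
def ang():
    s=state();Rc=R.from_rotvec(s["tcp_rot"]).as_matrix()
    a=np.degrees(R.from_matrix(W.T@Rc@G.T@W).as_rotvec())
    v=W.T@(np.array(s["tcp_pos"])-.007*Rc[:,2]-P);b=np.degrees(np.arctan2(v[2],-v[0]))-np.degrees(np.arctan2(.0486,.110))
    print("tool rot",a.round(1),"pos angle",b.round(2),"r",np.hypot(v[0],v[2]).round(4),"(nom .1203)",v.round(4),s["force"].round(1))
E
python3 -c "
from h import *
ang()
r=W.T@(P+W@[-.110,0,.0486]+.007*G[:,2]-P)
for th in range(-2,-22,-2):
    Y=R.from_euler('y',th,degrees=True).as_matrix();print(th,rel(W@Y@W.T@G,P+W@Y@r,Rc=G,pc=P+W@r))
"
```

```text
t: 17.45
tcp_pos: [0.5072, -0.0678, 0.1637]
tcp_rot: [2.404, 1.784, 0.161]
force: [-1.9, 0.6, 7.7]
finger_gap: 0.0097
grasp_force: 51.2
tool rot [ 0.  19.7 -0. ] pos angle 20.64 r 0.1222 (nom .1203) [-0.0872  0.0003  0.0856] [-1.9  0.6  7.7]
-2 [-0.0349, 0.0, -0.0, -0.0, -0.0031, 0.0025]
-4 [-0.0698, -0.0, 0.0, 0.0, -0.0061, 0.0052]
-6 [-0.1047, -0.0, -0.0, -0.0, -0.009, 0.0079]
-8 [-0.1396, -0.0, -0.0, -0.0, -0.0118, 0.0108]
-10 [-0.1745, -0.0, -0.0, 0.0, -0.0146, 0.0137]
-12 [-0.2094, -0.0, -0.0, -0.0, -0.0172, 0.0167]
-14 [-0.2443, -0.0, 0.0, -0.0, -0.0197, 0.0198]
-16 [-0.2793, -0.0, 0.0, 0.0, -0.0221, 0.023]
-18 [-0.3142, -0.0, -0.0, 0.0, -0.0244, 0.0263]
-20 [-0.3491, -0.0, -0.0, 0.0, -0.0265, 0.0297]
```

```bash
python3 -m crank '[0.0349,0,0,0,0.0032,-0.0024,1, 0.0698,0,0,0,0.0065,-0.0047,1, 0.1047,0,0,0,0.0098,-0.0069,1, 0.1396,0,0,0,0.0132,-0.009,1, 0.1745,0,0,0,0.0167,-0.011,1, 0.2094,0,0,0,0.0203,-0.0128,1, 0.2443,0,0,0,0.0239,-0.0145,1, 0.2793,0,0,0,0.0276,-0.0161,1, 0.3142,0,0,0,0.0313,-0.0175,1, 0.3491,0,0,0,0.0351,-0.0188,1, 0.3491,0,0,0,0.0351,-0.0188,1, 0.3491,0,0,0,0.0351,-0.0188,1]'
python3 - <<'E'
from h import *
ang()
q=camera("side");p=camera("top")
for c in(q,p):
  for th in("handle_grip","clip","clip_seat"):
    for d in pinpoint(c,th):
      v=W.T@(np.array(d["location"])-P)
      if np.hypot(*v)<.15: print(th,v.round(3),"tilt by handle",(np.degrees(np.arctan2(v[2],-v[0]))-23.8).round(1),"by clip",np.degrees(np.arctan2(v[0],v[2])).round(1))
crop(q,(300,165,390,245),"t1",k=7)
E
```

```text
t: 18.95
tcp_pos: [0.5375, -0.077, 0.1885]
tcp_rot: [-2.412, -1.79, 0.149]
force: [0.6, 0.5, 9.3]
finger_gap: 0.0096
grasp_force: 51.4
tool rot [ 0.  39.5 -0. ] pos angle 40.5 r 0.1224 (nom .1203) [-0.053   0.0003  0.1104] [0.6 0.5 9.3]Traceback (most recent call last):
  File "<stdin>", line 8, in <module>
TypeError: return arrays must be of ArrayType
```

```bash
python3 -m crank '[0,0,0,0,0,0,1, 0,0,0,0,0,0,1, 0,0,0,0,0,0,1, 0,0,0,0,0,0,1, 0,0,0,0,0,0,1, 0,0,0,0,0,0,1, 0,0,0,0,0,0,1, 0,0,0,0,0,0,1, 0,0,0,0,0,0,1, 0,0,0,0,0,0,1, 0,0,0,0,0,0,1, 0,0,0,0,0,0,1]'; python3 -m crank '[0,0,0,0,0,0,1, 0,0,0,0,0,0,1, 0,0,0,0,0,0,1]'; python3 -c "
from h import *
ang()"; for i in 1 2; do python3 -m crank '[-0.0349,0,0,0,-0.0031,0.0025,1, -0.0698,0,0,0,-0.0061,0.0052,1, -0.1047,0,0,0,-0.009,0.0079,1, -0.1396,0,0,0,-0.0118,0.0108,1, -0.1745,0,0,0,-0.0146,0.0137,1, -0.2094,0,0,0,-0.0172,0.0167,1, -0.2443,0,0,0,-0.0197,0.0198,1, -0.2793,0,0,0,-0.0221,0.023,1, -0.3142,0,0,0,-0.0244,0.0263,1, -0.3491,0,0,0,-0.0265,0.0297,1, -0.3491,0,0,0,-0.0265,0.0297,1, -0.3491,0,0,0,-0.0265,0.0297,1]'; done;  python3 -c "
from h import *
ang()"
```

```text
t: 20.6
tcp_pos: [0.5375, -0.077, 0.1884]
tcp_rot: [-2.412, -1.791, 0.149]
force: [1.3, 0.2, 7.6]
finger_gap: 0.0091
grasp_force: 51.3
t: 20.98
tcp_pos: [0.5375, -0.077, 0.1884]
tcp_rot: [-2.412, -1.791, 0.148]
force: [3.4, 0.2, 7.5]
finger_gap: 0.0094
grasp_force: 51.3
tool rot [ 0.  39.5 -0. ] pos angle 40.47 r 0.1224 (nom .1203) [-0.0531  0.0004  0.1103] [3.4 0.2 7.5]
t: 22.48
tcp_pos: [0.5067, -0.0677, 0.1632]
tcp_rot: [2.403, 1.784, 0.162]
force: [-3.4, 1.0, 7.2]
finger_gap: 0.0094
grasp_force: 51.1
t: 23.98
tcp_pos: [0.4862, -0.0615, 0.1287]
tcp_rot: [2.156, 1.6, 0.433]
force: [-7.7, 2.6, 6.6]
finger_gap: 0.0097
grasp_force: 51.3
tool rot [ 0.  -0.2 -0. ] pos angle 0.24 r 0.122 (nom .1203) [-0.1114  0.0003  0.0498] [-7.7  2.6  6.6]
```

```bash
python3 -m crank '[0,0,0,0,0,0,0.4, 0,0,0,0,0,0,0.4, 0,0,0,0,0,0,0.4, 0,0,0,0,0,0,0.4, 0,0,0,0,0,-0.05,0.4, 0,0,0,0,0,-0.1,0.4, 0,0,0,0,0,-0.15,0.4, 0,0,0,0,0,-0.15,0.4, 0,0,0,0,0,-0.15,0.4]'
python3 - <<'E'
from h import *
q=camera("side");p=camera("top")
a=cv2.imread("pics/side0.png");b=np.ascontiguousarray(q["frame"][:,:,::-1])
u=proj(q,[P+W@[-.110,0,.0486]])[0];print(u)
# handle shaft direction & position: template match of whole handle, before vs now
T=cv2.resize(a[198:236,290:317],None,fx=8,fy=8,interpolation=cv2.INTER_CUBIC);S=cv2.resize(b[190:244,282:325],None,fx=8,fy=8,interpolation=cv2.INTER_CUBIC)
for th in range(-4,5):
    M=cv2.getRotationMatrix2D((T.shape[1]/2,T.shape[0]/2),th,1);t=cv2.warpAffine(T,M,T.shape[1::-1],borderMode=cv2.BORDER_REPLICATE)
    r=cv2.matchTemplate(S,t,cv2.TM_CCOEFF_NORMED);_,m,_,l=cv2.minMaxLoc(r);print(th,round(m,4),np.array(l)/8-8)
for c in(q,p):
  for t in("handle_grip","clip","sample_jar","small_jar"):print(t,[(np.round(d["location"],3).tolist(),round(d["conf"],2)) for d in pinpoint(c,t) if d["location"][0]>.42 and -.15<d["location"][1]])
A=cv2.resize(a[180:270,285:385],None,fx=4,fy=4,interpolation=2);B=cv2.resize(b[180:270,285:385],None,fx=4,fy=4,interpolation=2)
cv2.imwrite("pics/f1.png",np.hstack([A,B]))
E
```

```text
t: 25.1
tcp_pos: [0.4136, -0.0397, 0.2557]
tcp_rot: [2.16, 1.602, 0.429]
force: [0.1, -1.0, -0.9]
finger_gap: 0.0513
grasp_force: 0.0
[298.70964176 212.63198236]
-4 0.9307 [-0.625  0.125]
-3 0.9446 [-0.5   0.25]
-2 0.9558 [-0.375  0.25 ]
-1 0.9637 [-0.375  0.125]
0 0.9682 [-0.25  0.25]
1 0.9685 [-0.25   0.125]
2 0.965 [-0.125  0.25 ]
3 0.9575 [-0.125  0.125]
4 0.9467 [0.    0.125]
handle_grip [([0.482, -0.06, 0.133], 0.78)]
clip [([0.592, -0.09, 0.138], 0.77), ([0.591, -0.094, 0.042], 0.32)]
sample_jar [([0.588, -0.094, 0.043], 0.41)]
small_jar [([0.439, 0.22, 0.0], 0.92)]
handle_grip []
clip [([0.587, -0.094, 0.134], 0.57)]
sample_jar [([0.592, -0.092, 0.048], 0.49)]
small_jar [([0.428, 0.219, -0.002], 0.57)]
```

View pics/f1.png

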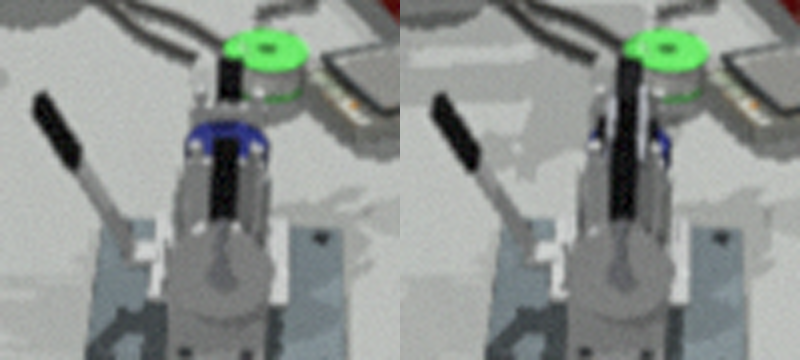

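Before and after match: the handle tip is at crop (40,95) and (440,95), level to within about 0.5 degrees. The clip is seated over the cap between the hooks, the gripper is clear, and the small jar has not moved.

```bash
python3 -c "
from workcell import *
print(close_job())"
```

```text
the job is handed in; nothing more can be done
None
```

The clip is pressed on and held when I pulled up on it. I tilted the cradle to about 40° for just over 2 s and brought it back level to within about 0.5°. I then let go of the handle with jar and clip still in place and the small jar where it was, and handed the job in at about 25 s.

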